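Set a flat bar to its bend line over the block's edge and hold it there

ROBOT

A 7-joint arm with a two-finger parallel gripper is mounted at the origin on the work surface. World frame = base frame: x ahead of the robot, y to its left, z up, the work surface at z = 0. Lengths are in m, angles in rad, forces in N, time in s.
With the tool pointing down it reaches from about 0.4 to 0.85 m from the base axis. Payload 4.4 kg.
Tool frame: the origin (TCP) lies at the very end of the fingers, on their centre line; the grasp point (between the pads) lies 19 mm behind it; z points along the fingers, y is the line along which they close (so a half turn about z gives the same grasp; the last joint's range is limited). The gripper opens to 94 mm and grips with 3 to 60 N. Pads are 16 mm wide; open, the fingers measure 119 mm over their backs; the gripper's body (75 mm by 177 mm) begins 78 mm behind the grasp point.
Start: joints at [1.11, 0.628, 0.038, 1.517, -0.027, 0.996, -0.02], TCP at [0.25, -0.6, 0.205] pointing down, gripper open.
Joint ranges: [-3.06, 3.06], [-0.37, 2.12], [-1.25, 1.32], [0.18, 2.47], [-1.1, 4.24], [0.23, 1.98], [-2.94, 2.94]. Speed limits (rad/s): [2.57, 2.57, 3.14, 3.14, 3.14, 3.14, 3.14].

INTERFACE

Orientations are given as a rotation vector (axis times angle).
In Python, from station import robot gives the robot as it stands. The module is installed in compiled form; this text tells all that it offers.
- The arm moves only by the tool play_rows, never from a script. Its argument "commands" is a list of rows, each an object of numbers: "x", "y", "z": the shift along the tool's x, y, z in cm; "rx", "ry", "rz": the turn, a rotation vector about the tool's x, y, z in degrees; "claw": the finger opening in cm, from 0 to 9.4. In form: [{"x": .., "y": .., "z": .., "rx": .., "ry": .., "rz": .., "claw": ..}, ...]. A call has 1 to 20 rows; each row is the pose to reach, as a shift and turn from the pose commanded when the call began, along the tool's axes at that moment; what a row does not reach only later rows make up. A row lasts 1/12 s, in which the tool goes at most 41.7 mm and 7.16 degrees, less where a joint would pass 70% of its speed; a pose out of reach is approached as far as the arm can. A call with a gripper value outside its range is refused whole. The fingers move at their own pace and stop on an object; "grip_force" is the grip in N (left out, the last holds). Time passes only in rows, so rows that repeat a pose let the fingers close. It gives the time, the measured TCP pose, the force, the opening and the grip force at its end, in the units of the state.
- robot.sense(): the state, without advancing time (a new reading comes with each control period).
- robot.capture(name): name is "scene" or "top"; returns a dict with "color" (480x640x3 uint8, red, green, blue), "K" (3x3 intrinsics, pixels), "dist_coeffs" ([k1, k2, p1, p2, k3] as OpenCV has them; the pictures are not rectified), "R" (3x3) and "t" (3): a world point X has camera coordinates R X + t. Camera axes: x right, y down, z forward; pixel columns grow to the right and rows downward; lengths in m; the calibration is good to about 2 mm. A picture is of the moment at which its call begins. There is no depth.
- robot.sign_off(): hands the job in; it is judged then, once.
Trained networks look in a picture, given as the dict that the camera call returned (one of the last four; its "shot" number tells which), for a name from the list of things; names that differ only in an ending like _2 or _b are one class to them, and where a whole thing is asked for, a point or a joint stands for the part that bears it (a point fixed in the world has none). Each returns a list of dicts, best first, with "p" (0 to 1); they miss things now and then, are a little off and sometimes report something else, mostly with a low value. They report only what shows in the picture. A call takes as long as a camera call.
- robot.find_in(picture, label): "pixel" ([column, row] in pixels, amid what is visible of it).
- robot.silhouettes(picture, label): "pixels" (480x640 bool, what is visible of it) and "pixel" ([column, row] in pixels, amid what is visible of it).
The state is a dict: "time": time; "qpos": joint angles; "qd": joint speeds; "tau": joint torques, N m; "tcp_pos": TCP position; "ee_rot": TCP orientation; "contact_force": force on the tool from outside, world axes, zero at the start; "moment": the same for the moment, N m; "finger_gap": finger opening in m; "gripper_force": force on a finger pad.
Only numpy, scipy, OpenCV 4.12 (cv2) and the standard library are available. Lean on these libraries where they do the work, as an engineer would, in place of code of your own. Each camera call takes 0.05 s, during which the arm holds its last target. There are 200 camera calls.

TASK

The flat bar on the steel bending block is to be bent along the pen line drawn across it. Move the spray can out of the bar's way without knocking it over and leave it standing upright on the bench, then slide the bar outward along the block, without lifting it off, until the pen line lies along the block's outer edge, with the bar square to that edge. More than half of the bar then sticks out, so do not let go: finish while still holding it flat on the block so that it cannot tip (do not push the can with the bar, and leave the hammer, the square and the clamp where they lie).

Things in the scene. Friction and masses are not known exactly. Their poses are not given: they have to be found in the camera images.
- block: Heavy ground dark-steel bending block, it does not shift on the bench, 160 mm (its x) by 120 mm (its y) by 50 mm high, four tapped holes in its flat top. Origin at the centre of its underside on the bench; +x points outward (to the robot's right, give or take 20 degrees), z up. Its outer edge is the top edge of its +x face.
- edge (a point): Middle of the block's outer top edge: 80 mm along +x from the block's origin, 50 mm above the bench; axes as the block's. The edge runs along y.
- bar: Bare aluminium flat bar, 300 mm (its x) by 40 mm (its y) by 6 mm thick, about 0.2 kg, lying loose on the block, lengthwise outward. Origin at the centre of its underside; +x points to the outer end (ends at x = +150 and -150 mm). At the start its outer end sticks out 40 to 90 mm past the outer edge, and its inner end past the block's other side, 50 mm above the bench.
- bend_line (a point): Middle of the black pen line, 3 mm wide, drawn square across the bar's top: at x = -35 mm of the bar, on its top face (6 mm above its underside), so 185 mm from the outer end and 115 mm from the inner end. Axes as the bar's. With the line over the outer edge the bar's centre of mass is 35 mm past the edge: let go, it tips off.
- can: Aerosol spray can, dark with a pale band and a black cap, 53 mm in diameter (cap 50 mm), 155 mm high, 0.12 to 0.28 kg, standing loose on the bench in line with the bar, 150 to 185 mm beyond the outer edge, so that the bar would run into it. Origin at the centre of its underside, z up.
- hammer: Hammer, 280 mm long, lying on the bench on the far side of the block. Leave it. Origin under its handle, x along it.
- square: Steel try square, stock 100 mm, graduated blade 160 mm, lying flat on the bench at the far right. Leave it. Origin under the stock's middle; the blade points along +x.
- gclamp: Small steel G-clamp, about 65 by 180 mm, lying on the bench at the near left. Leave it. Origin under the middle of its back.

How it is judged:
On the way:
1. the can stands upright on the bench, let go, clear of the bar's way (height (world z) of can below 0.008 m and angle between can's own z axis and vertical below 0.1 rad and (y of can in the frame of block above 0.06 m or y of can in the frame of block below -0.06 m or x of can in the frame of block above 0.3 m or x of can in the frame of block below -0.11 m) and contact force between the fingers and can below 0.05 N), for 0.2 s.
At the end, for the whole second after the job is handed in: Pen line within 5 mm of the block's outer edge, bar square to it within 4 degrees, flat (tilt under 3 degrees), still and held by the fingers with over 1 N; the can upright on the bench, over 60 mm to the side of the block's centre line or 35 mm past the bar's end, not touching the bar (height (world z) of can below 0.008 m and angle between can's own z axis and vertical below 0.1 rad and (y of can in the frame of block above 0.06 m or y of can in the frame of block below -0.06 m or x of can in the frame of block above 0.3 m or x of can in the frame of block below -0.11 m) and x of bend_line in the frame of block between 0.075 and 0.085 m and y of bend_line in the frame of block between -0.04 and 0.04 m and z of bend_line in the frame of block between 0.052 and 0.06 m and angle between the x axis of bar and the x axis of block, either way round below 0.07 rad and angle between bar's own z axis and vertical below 0.05 rad and linear speed of bar below 0.01 m/s and contact force between the fingers and bar above 1 N and contact force between can and bar below 0.05 N); the arm keeps its last pose, push and grip.
It fails at once if the bar is lifted off the block (by more than 20 mm) (z of bar in the frame of block above 0.07 m).
It fails at once if the bar tips or falls off the block (angle between bar's own z axis and vertical above 0.2 rad).
It fails at once if the bar pushes the can (contact force between can and bar above 1 N).
It fails at once if the can is knocked over (angle between can's own z axis and vertical above 0.7 rad).
It fails at once if the hammer, the square or the clamp is shifted by more than 30 mm (distance of any of hammer, square, gclamp from where it was at the start of the episode above 0.03 m).
It also fails if it takes over 48 s, if anything falls off the work surface, if the arm or the gripper's body presses on something with over 40 N, if the wrist force passes 120 N, or if a joint passes its speed limit or range.

## Working session

There is one attempt and no reset: what is moved stays moved. The work goes in short steps, Python scripts to look and compute and a tool call to move; the robot and the scene stay as the last step left them, time stands still between calls to the robot, and variables do not carry over. Pictures are saved under pics/ and viewed, at most 10 in all, crops included, and the job is handed in when it is done.

Besides the shell and the picture viewer there is one more tool, called after ">>>" as a command line: name --argument value ..., lists and objects as JSON in quotes. play_rows: Moves the arm, as the interface text tells. Its arguments: {"type":"object","properties":{"commands":{"type":"array"},"grip_force":{"type":"number"}},"required":["commands"]}

```bash
mkdir -p pics
cat > h.py <<'E'
import numpy as np, cv2, pickle
from station import robot
from scipy.spatial.transform import Rotation as Ro
def px(c,P):
    P=np.atleast_2d(P).astype(float)
    return cv2.projectPoints(P,cv2.Rodrigues(c["R"])[0],c["t"],c["K"],c["dist_coeffs"])[0][:,0]
def ray(c,uv,z):
    n=cv2.undistortPoints(np.array(uv,float).reshape(-1,1,2),c["K"],c["dist_coeffs"])[:,0]
    d=np.c_[n,np.ones(len(n))]@c["R"]; o=-c["R"].T@c["t"]
    return o+d*((np.atleast_1d(z)-o[2])/d[:,2])[:,None]
E
python3 - <<'E'
from h import *
for n in("scene","top"):
    c=robot.capture(n); cv2.imwrite(f"pics/{n}0.png",c["color"][:,:,::-1]); pickle.dump(c,open(f"{n}0.pkl","wb"))
    print(n,"cam",-c["R"].T@c["t"])
    for l in("block","bar","can","bend_line"):
        for r in robot.silhouettes(c,l)[:1]:
            m=r["pixels"]; ys,xs=np.nonzero(m); print(l,r["p"],r["pixel"],m.sum(),xs.min(),xs.max(),ys.min(),ys.max())
            np.save(f"{n}_{l}.npy",m)
s=robot.sense(); print(s)
E
```

```text
scene cam [ 1.10039758 -0.16727561  1.08698556]
block 0.97 [362.8, 243.5] 2235 326 397 210 269
bar 0.93 [367.4, 229.4] 1515 313 424 213 250
can 0.61 [270.6, 244.3] 983 257 283 219 266
bend_line 0.67 [367.8, 231.1] 1715 312 426 212 252
top cam [0.39640197 0.00489439 1.19806341]
block 0.87 [296.8, 230.1] 2300 263 330 197 249
bar 0.62 [288.8, 225.8] 2051 225 350 213 233
can 0.83 [395.0, 224.8] 663 381 411 212 241
bend_line 0.72 [287.6, 221.3] 2149 225 351 212 233
{'time': 0.5, 'qpos': array([ 1.11019798,  0.62844058,  0.0385203 ,  1.51743539, -0.02700965,
        0.99628272, -0.02003014]), 'qd': array([ 0.00049986, -0.00124792,  0.0009075 , -0.00252449, -0.00145021,
       -0.00070392,  0.00034368]), 'tau': array([-2.47007647e-04, -5.49145103e+01,  1.14178799e+00, -1.86777878e+01,
       -5.23723313e-02,  1.66847737e-02,  1.93087146e-05]), 'tcp_pos': array([ 0.25001867, -0.59998653,  0.20544112]), 'ee_rot': array([-3.08055520e+00, -6.15998295e-01, -3.02321532e-05]), 'contact_force': array([ 0.01413723,  1.30158536, -0.54334436]), 'moment': array([-0.04572932,  0.00252747,  0.02242435]), 'gripper_force': 0.0, 'finger_gap': 0.09415812012943207}
```

View pics/top0.png

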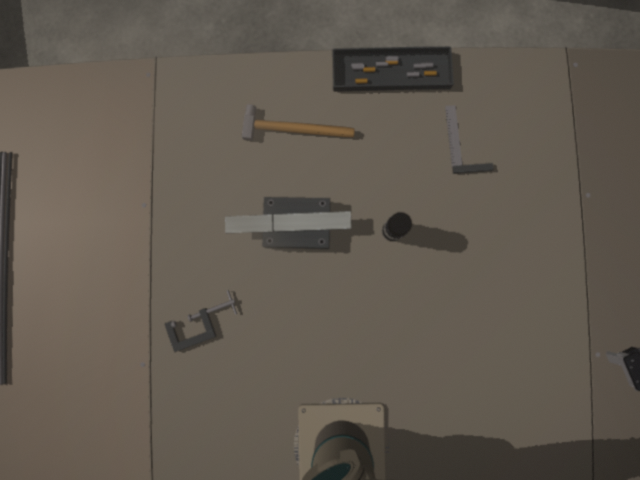

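View pics/scene0.png

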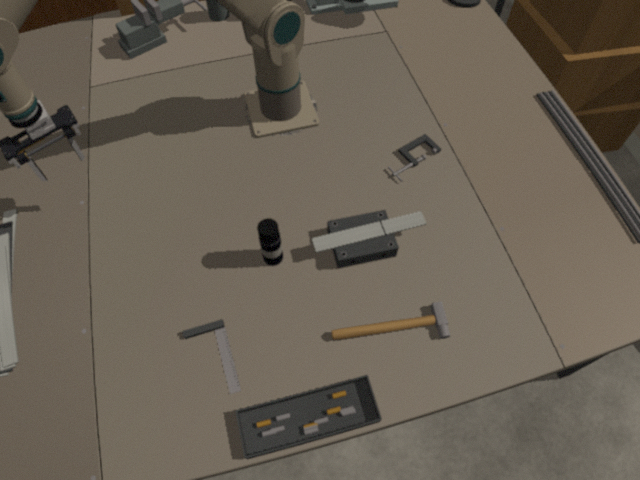

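Top view: block around (297,223), bar from (225,224) to (350,220), pen line at about (272,222), can base near (392,233). The scene view agrees. Next I fit the poses.

```bash
cat >> h.py <<'E'
from scipy.optimize import minimize
def box(p,L,W,z0,z1):
    c,s=np.cos(p[2]),np.sin(p[2])
    return np.array([[p[0]+c*a*L/2-s*b*W/2,p[1]+s*a*L/2+c*b*W/2,z] for a in(-1,1) for b in(-1,1) for z in(z0,z1)])
def cyl(p):
    t=np.linspace(0,2*np.pi,40)
    return np.array([[p[0]+.0265*np.cos(a),p[1]+.0265*np.sin(a),z] for a in t for z in(0,.15)])
def hull(c,P,S=8):
    q=cv2.convexHull((px(c,P)*S+S/2).astype(np.int32)); o=q.min(axis=(0,1))
    m=np.zeros((480*2,640*2),np.uint8)
    cv2.fillPoly(m,[(px(c,P)[:,None]*2*16+8).astype(np.int32)[cv2.convexHull(px(c,P).astype(np.float32),returnPoints=False)[:,0]]],255,cv2.LINE_AA,4)
    return cv2.resize(m,(640,480),interpolation=cv2.INTER_AREA)/255.
def fit(cams,masks,f,p0,scale):
    def cost(d):
        P=f(np.array(p0)+d*scale)
        return sum(np.abs(hull(c,P)-m).sum() for c,m in zip(cams,masks))
    r=minimize(cost,np.zeros(len(p0)),method="Nelder-Mead",options=dict(initial_simplex=np.vstack([np.zeros(len(p0)),np.eye(len(p0))]),xatol=.02,fatol=.5))
    return np.array(p0)+r.x*scale,r.fun
E
python3 - <<'E'
from h import *
C=[pickle.load(open(f"{n}0.pkl","rb")) for n in("scene","top")]
M=lambda l:[np.load(f"{n}_{l}.npy").astype(float) for n in("scene","top")]
def both(name,ms,f,p0,sc):
    for k in([0],[1],[0,1]): print(name,k,*fit([C[i] for i in k],[ms[i] for i in k],f,p0,sc))
b0=ray(C[1],[[297,223]],.05)[0]; print(b0)
sc=np.array([.01,.01,.05])
# bright bar mask
bm=[]
for c,m in zip(C,M("bar")):
    g=cv2.cvtColor(c["color"],cv2.COLOR_RGB2GRAY); d=cv2.dilate(m,np.ones((5,5)))
    print(np.percentile(g[m>0],[5,50,95])); bm.append(m)
both("bar",bm,lambda p:box(p,.3,.04,.05,.056),[b0[0],b0[1],0+np.pi],sc)
bl=[np.maximum(a,0) for a in M("block")]
both("can",M("can"),cyl,list(ray(C[1],[[391,234]],0)[0][:2]),sc[:2])
# block: ignore pixels of bar
def fitb(k):
    def cost(d):
        P=box(np.array([b0[0],b0[1],-np.pi/2])+d*sc,.16,.12,0,.05)
        return sum((np.abs(hull(C[i],P)-bl[i])*(cv2.dilate(bm[i],np.ones((3,3)))==0)).sum() for i in k)
    r=minimize(cost,np.zeros(3),method="Nelder-Mead",options=dict(initial_simplex=np.vstack([np.zeros(3),np.eye(3)])))
    print("block",k,np.array([b0[0],b0[1],-np.pi/2])+r.x*sc,r.fun)
for k in([0],[1],[0,1]): fitb(k)
for n,c,(u,v) in zip("st",C,[(365,235),(290,223)]):
    cv2.imwrite(f"pics/{n}z.png",cv2.resize(c["color"][v-35:v+35,u-70:u+70,::-1],None,fx=5.5,fy=5.5,interpolation=cv2.INTER_CUBIC))
cv2.imwrite("pics/z0.png",np.vstack([cv2.imread("pics/sz.png")[:300],cv2.imread("pics/tz.png")[:300]]))
E
```

```text
[0.53802273 0.09331146 0.05      ]
[ 99.7 135.  139. ]
[106. 124. 129.]
bar [0] [0.40994828 0.17792759 3.10138947] 2533.2784313725497
bar [1] [0.54855771 0.10398532 3.12693216] 3662.3882352941173
bar [0, 1] [0.41218739 0.17381152 3.24929185] 6300.866666666667
can [0] [ 0.5214308  -0.13692626] 51.21176470588235
can [1] [ 0.51853067 -0.13667315] 36.85490196078431
can [0, 1] [ 0.5194014  -0.13693148] 108.79215686274512
block [0] [ 0.54201983  0.09514829 -1.60967079] 86.26274509803922
block [1] [ 0.54012835  0.09587589 -1.61558227] 84.38431372549019
block [0, 1] [ 0.54123922  0.09512313 -1.59992374] 186.1764705882353
```

View pics/z0.png

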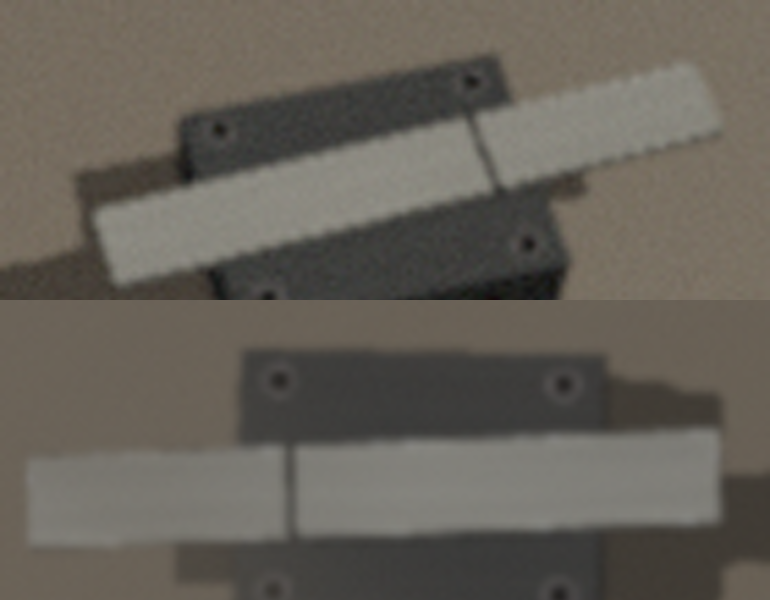

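```bash
cat >> h.py <<'E'
def deltas(target,yawy=None):
    """shift (cm) in tool axes to target; turn about tool z (deg) to bring tool y onto direction angle yawy (mod pi)"""
    s=robot.sense(); R=Ro.from_rotvec(s["ee_rot"]).as_matrix()
    print("tcp",s["tcp_pos"].round(4),"F",s["contact_force"].round(2),"gap",round(s["finger_gap"],4),"t",s["time"],"\ntool axes\n",R.round(3))
    print("shift cm",(R.T@(np.array(target)-s["tcp_pos"])*100).round(2))
    if yawy is not None:
        v=R.T@np.array([np.cos(yawy),np.sin(yawy),0]); a=np.degrees(np.arctan2(-v[0],v[1])); a=(a+90)%180-90
        print("rz",a.round(2),"q7",s["qpos"][6])
def barmask(c,m):
    g=cv2.cvtColor(c["color"],cv2.COLOR_RGB2GRAY).astype(float); return m
E
python3 - <<'E'
from h import *
C=[pickle.load(open(f"{n}0.pkl","rb")) for n in("scene","top")]
bm=[np.load(f"{n}_bar.npy").astype(float) for n in("scene","top")]
sc=np.array([.01,.01,.05]);f=lambda p:box(p,.3,.04,.05,.056)
for k in([0],[1],[0,1]): 
    p,e=fit([C[i] for i in k],[bm[i] for i in k],f,[.54,.12,-np.pi/2],sc)
    print("bar",k,p,e,"line",p[:2]-.035*np.array([np.cos(p[2]),np.sin(p[2])]))
# pen line pixels from zoom crops
q=ray(C[0],[[295+483/5.5,200+152/5.5]],.056); print("line scene",q)
q=ray(C[1],[[220+290/5.5,188+190/5.5]],.056); print("line top",q)
deltas([.5195,-.137,.205],0.0)
E
```

```text
bar [0] [ 0.54184125  0.1167501  -1.57069528] 250.83921568627449 line [0.54183771 0.1517501 ]
bar [1] [ 0.54003052  0.11612379 -1.55701222] 172.69411764705882 line [0.53954809 0.15112046]
bar [0, 1] [ 0.54029271  0.11654299 -1.55449689] 411.5725490196079 line [0.53972226 0.15153834]
line scene [[0.54175979 0.15282408 0.056     ]]
line top [[0.539684   0.15064335 0.056     ]]
tcp [ 0.25   -0.6     0.2054] F [ 0.01  1.3  -0.54] gap 0.0942 t 0.5 
tool axes
 [[ 0.923  0.385  0.   ]
 [ 0.385 -0.923  0.   ]
 [ 0.    -0.    -1.   ]]
shift cm [ 42.68 -32.38   0.05]
rz -67.38 q7 -0.0200301377941073
```

>>> play_rows --commands '[{"x": 2,"y": -1.5,"rz": -4},{"x": 5,"y": -3.8,"rz": -9},{"x": 8,"y": -6.1,"rz": -14},{"x": 11,"y": -8.3,"rz": -19},{"x": 14,"y": -10.6,"rz": -24},{"x": 17,"y": -12.9,"rz": -29},{"x": 20,"y": -15.2,"rz": -34},{"x": 23,"y": -17.4,"rz": -39},{"x": 26,"y": -19.7,"rz": -44},{"x": 29,"y": -22,"rz": -49},{"x": 32,"y": -24.3,"rz": -54},{"x": 35,"y": -26.6,"rz": -58},{"x": 38,"y": -28.8,"rz": -62},{"x": 40.5,"y": -30.7,"rz": -65},{"x": 42,"y": -31.9,"rz": -66.5},{"x": 42.7,"y": -32.4,"rz": -67.4},{"x": 42.7,"y": -32.4,"rz": -67.4},{"x": 42.7,"y": -32.4,"rz": -67.4},{"x": 42.7,"y": -32.4,"rz": -67.4}]'

```text
invalid input at $.commands[0]: expected keys x, y, z, rx, ry, rz, claw
```

Run:
```python
from h import *
deltas([.520,-.137,.105],0.0)
```

```text
tcp [ 0.25   -0.6     0.2054] F [ 0.01  1.3  -0.54] gap 0.0942 t 0.5 
tool axes
 [[ 0.923  0.385  0.   ]
 [ 0.385 -0.923  0.   ]
 [ 0.    -0.    -1.   ]]
shift cm [ 42.73 -32.36  10.05]
rz -67.38 q7 -0.0200301377941073
```

>>> play_rows --commands '[{"x": 3,"y": -2.3,"z": 0,"rx": 0,"ry": 0,"rz": -5,"claw": 9.4},{"x": 6,"y": -4.6,"z": 0,"rx": 0,"ry": 0,"rz": -10,"claw": 9.4},{"x": 9,"y": -6.8,"z": 0,"rx": 0,"ry": 0,"rz": -15,"claw": 9.4},{"x": 12,"y": -9.1,"z": 0,"rx": 0,"ry": 0,"rz": -20,"claw": 9.4},{"x": 15,"y": -11.4,"z": 0,"rx": 0,"ry": 0,"rz": -25,"claw": 9.4},{"x": 18,"y": -13.6,"z": 0,"rx": 0,"ry": 0,"rz": -30,"claw": 9.4},{"x": 21,"y": -15.9,"z": 0,"rx": 0,"ry": 0,"rz": -35,"claw": 9.4},{"x": 24,"y": -18.2,"z": 0,"rx": 0,"ry": 0,"rz": -40,"claw": 9.4},{"x": 27,"y": -20.5,"z": 0,"rx": 0,"ry": 0,"rz": -45,"claw": 9.4},{"x": 30,"y": -22.7,"z": 0,"rx": 0,"ry": 0,"rz": -50,"claw": 9.4},{"x": 33,"y": -25,"z": 0,"rx": 0,"ry": 0,"rz": -55,"claw": 9.4},{"x": 36,"y": -27.3,"z": 0,"rx": 0,"ry": 0,"rz": -60,"claw": 9.4},{"x": 39,"y": -29.6,"z": 0,"rx": 0,"ry": 0,"rz": -64,"claw": 9.4},{"x": 41.5,"y": -31.5,"z": 0,"rx": 0,"ry": 0,"rz": -67.4,"claw": 9.4},{"x": 42.7,"y": -32.4,"z": 0,"rx": 0,"ry": 0,"rz": -67.4,"claw": 9.4},{"x": 42.7,"y": -32.4,"z": 0,"rx": 0,"ry": 0,"rz": -67.4,"claw": 9.4},{"x": 42.7,"y": -32.4,"z": 0,"rx": 0,"ry": 0,"rz": -67.4,"claw": 9.4}]'

```text
time: 1.92
tcp_pos: [0.5196, -0.1366, 0.2055]
ee_rot: [2.219, 2.223, -0.001]
contact_force: [-0.3, -1.3, 0.1]
finger_gap: 0.0938
gripper_force: 0.0
```

Run:
```python
from h import *
deltas([.520,-.137,.105],0.0)
```

```text
tcp [ 0.5196 -0.1366  0.2055] F [-0.34 -1.26  0.1 ] gap 0.0938 t 1.9167 
tool axes
 [[-0.002  1.    -0.   ]
 [ 1.     0.002 -0.   ]
 [-0.    -0.    -1.   ]]
shift cm [-0.04  0.04 10.05]
rz 0.1 q7 0.015267996420910928
```

Descend, close gently (tool x = world y, tool y = world x).

>>> play_rows --commands '[{"x": 0,"y": 0,"z": 2.5,"rx": 0,"ry": 0,"rz": 0,"claw": 9.4},{"x": 0,"y": 0,"z": 5,"rx": 0,"ry": 0,"rz": 0,"claw": 9.4},{"x": 0,"y": 0,"z": 7.5,"rx": 0,"ry": 0,"rz": 0,"claw": 9.4},{"x": 0,"y": 0,"z": 9.5,"rx": 0,"ry": 0,"rz": 0,"claw": 9.4},{"x": 0,"y": 0,"z": 10.5,"rx": 0,"ry": 0,"rz": 0,"claw": 9.4},{"x": 0,"y": 0,"z": 10.5,"rx": 0,"ry": 0,"rz": 0,"claw": 8},{"x": 0,"y": 0,"z": 10.5,"rx": 0,"ry": 0,"rz": 0,"claw": 7},{"x": 0,"y": 0,"z": 10.5,"rx": 0,"ry": 0,"rz": 0,"claw": 6.2},{"x": 0,"y": 0,"z": 10.5,"rx": 0,"ry": 0,"rz": 0,"claw": 5.7},{"x": 0,"y": 0,"z": 10.5,"rx": 0,"ry": 0,"rz": 0,"claw": 5.3},{"x": 0,"y": 0,"z": 10.5,"rx": 0,"ry": 0,"rz": 0,"claw": 4.8},{"x": 0,"y": 0,"z": 10.5,"rx": 0,"ry": 0,"rz": 0,"claw": 4.5},{"x": 0,"y": 0,"z": 10.5,"rx": 0,"ry": 0,"rz": 0,"claw": 4.5},{"x": 0,"y": 0,"z": 10.5,"rx": 0,"ry": 0,"rz": 0,"claw": 4.5}]' --grip_force 20

```text
time: 3.08
tcp_pos: [0.52, -0.1368, 0.1011]
ee_rot: [2.22, 2.221, 0.001]
contact_force: [0.3, -0.0, 4.8]
finger_gap: 0.052
gripper_force: 20.0
```

>>> play_rows --commands '[{"x": 0,"y": 0,"z": -0.7,"rx": 0,"ry": 0,"rz": 0,"claw": 4.5},{"x": 0,"y": 0,"z": -1.5,"rx": 0,"ry": 0,"rz": 0,"claw": 4.5},{"x": -0.5,"y": -1,"z": -1.5,"rx": 0,"ry": 0,"rz": 0,"claw": 4.5},{"x": -1.2,"y": -3,"z": -1.5,"rx": 0,"ry": 0,"rz": 0,"claw": 4.5},{"x": -2,"y": -5,"z": -1.5,"rx": 0,"ry": 0,"rz": 0,"claw": 4.5},{"x": -2.8,"y": -7,"z": -1.5,"rx": 0,"ry": 0,"rz": 0,"claw": 4.5},{"x": -3.5,"y": -9,"z": -1.5,"rx": 0,"ry": 0,"rz": 0,"claw": 4.5},{"x": -4,"y": -10.5,"z": -1.5,"rx": 0,"ry": 0,"rz": 0,"claw": 4.5},{"x": -4,"y": -11,"z": -1.5,"rx": 0,"ry": 0,"rz": 0,"claw": 4.5},{"x": -4,"y": -11,"z": -1.5,"rx": 0,"ry": 0,"rz": 0,"claw": 4.5},{"x": -4,"y": -11,"z": -1,"rx": 0,"ry": 0,"rz": 0,"claw": 4.5},{"x": -4,"y": -11,"z": -0.5,"rx": 0,"ry": 0,"rz": 0,"claw": 4.5},{"x": -4,"y": -11,"z": -0.2,"rx": 0,"ry": 0,"rz": 0,"claw": 4.5},{"x": -4,"y": -11,"z": 0,"rx": 0,"ry": 0,"rz": 0,"claw": 4.5},{"x": -4,"y": -11,"z": 0,"rx": 0,"ry": 0,"rz": 0,"claw": 4.5},{"x": -4,"y": -11,"z": 0,"rx": 0,"ry": 0,"rz": 0,"claw": 4.5}]'

```text
time: 4.42
tcp_pos: [0.4105, -0.1762, 0.1008]
ee_rot: [2.219, 2.223, 0.001]
contact_force: [-1.5, 1.0, 7.7]
finger_gap: 0.0518
gripper_force: 20.0
```

>>> play_rows --commands '[{"x": 0,"y": 0,"z": 0,"rx": 0,"ry": 0,"rz": 0,"claw": 5.4},{"x": 0,"y": 0,"z": 0,"rx": 0,"ry": 0,"rz": 0,"claw": 6},{"x": 0,"y": 0,"z": 0,"rx": 0,"ry": 0,"rz": 0,"claw": 7.5},{"x": 0,"y": 0,"z": 0,"rx": 0,"ry": 0,"rz": 0,"claw": 9},{"x": 0,"y": 0,"z": 0,"rx": 0,"ry": 0,"rz": 0,"claw": 9},{"x": 0,"y": 0,"z": -2,"rx": 0,"ry": 0,"rz": 0,"claw": 9},{"x": 0,"y": 0,"z": -5,"rx": 0,"ry": 0,"rz": 0,"claw": 9},{"x": 0,"y": 0,"z": -8,"rx": 0,"ry": 0,"rz": 0,"claw": 9},{"x": 0,"y": 0,"z": -10.5,"rx": 0,"ry": 0,"rz": 0,"claw": 9},{"x": 0,"y": 0,"z": -11.5,"rx": 0,"ry": 0,"rz": 0,"claw": 9},{"x": 0,"y": 0,"z": -11.5,"rx": 0,"ry": 0,"rz": 0,"claw": 9}]'

```text
time: 5.33
tcp_pos: [0.4113, -0.1774, 0.2178]
ee_rot: [2.218, 2.218, 0.003]
contact_force: [1.2, -0.1, 0.5]
finger_gap: 0.0902
gripper_force: 0.0
```

Run:
```python
from h import *
C=[robot.capture(n) for n in("scene","top")]
print(fit(C,[robot.silhouettes(c,"can")[0]["pixels"].astype(float) for c in C],cyl,[.41,-.176],np.array([.01,.01])))
for c in C: print([(round(r["p"],2),r["pixels"].sum()) for r in robot.silhouettes(c,"bar")[:2]])
# grasp at bar x=-95 mm
u=np.array([np.cos(-1.556),np.sin(-1.556)]); g=np.array([.5405,.1165])-.095*u; print(g)
deltas([*g,.15],-1.556+np.pi/2)
cv2.imwrite("pics/s1.png",C[0]["color"][:,:,::-1])
```

```text
(array([ 0.41151249, -0.17562212]), np.float64(411.75686274509803))
[(0.36, np.int64(2026))]
[(0.77, np.int64(2034))]
[0.5390944 0.2114896]
tcp [ 0.4088 -0.1764  0.2144] F [-0.03 -0.13 -0.69] gap 0.0899 t 5.6333 
tool axes
 [[-0.     1.    -0.002]
 [ 1.     0.     0.001]
 [ 0.001 -0.002 -1.   ]]
shift cm [38.78 13.06  6.45]
rz -0.82 q7 0.15788851329799333
```

View pics/s1.png

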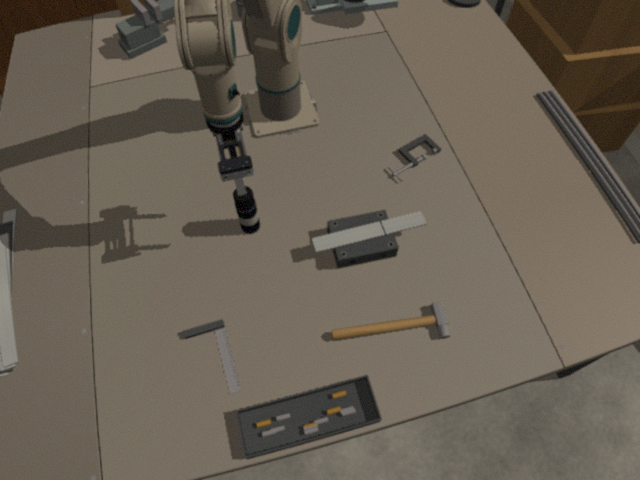

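The can stands upright at scene pixels (248,232); the bar has not moved. Now I move above the grasp point on the bar's inner part.

>>> play_rows --commands '[{"x": 2,"y": 0.7,"z": 0,"rx": 0,"ry": 0,"rz": -0.8,"claw": 9},{"x": 5,"y": 1.7,"z": 0,"rx": 0,"ry": 0,"rz": -0.8,"claw": 9},{"x": 8.5,"y": 2.9,"z": 0,"rx": 0,"ry": 0,"rz": -0.8,"claw": 9},{"x": 12,"y": 4,"z": 0,"rx": 0,"ry": 0,"rz": -0.8,"claw": 9},{"x": 15.5,"y": 5.2,"z": 0,"rx": 0,"ry": 0,"rz": -0.8,"claw": 9},{"x": 19,"y": 6.4,"z": 0,"rx": 0,"ry": 0,"rz": -0.8,"claw": 9},{"x": 22.5,"y": 7.6,"z": 0,"rx": 0,"ry": 0,"rz": -0.8,"claw": 9},{"x": 26,"y": 8.8,"z": 0,"rx": 0,"ry": 0,"rz": -0.8,"claw": 9},{"x": 29.5,"y": 9.9,"z": 0,"rx": 0,"ry": 0,"rz": -0.8,"claw": 9},{"x": 33,"y": 11.1,"z": 0.5,"rx": 0,"ry": 0,"rz": -0.8,"claw": 9},{"x": 36,"y": 12.1,"z": 2,"rx": 0,"ry": 0,"rz": -0.8,"claw": 9},{"x": 38,"y": 12.8,"z": 4,"rx": 0,"ry": 0,"rz": -0.8,"claw": 9},{"x": 38.8,"y": 13.1,"z": 6,"rx": 0,"ry": 0,"rz": -0.8,"claw": 8},{"x": 38.8,"y": 13.1,"z": 7,"rx": 0,"ry": 0,"rz": -0.8,"claw": 8},{"x": 38.8,"y": 13.1,"z": 7,"rx": 0,"ry": 0,"rz": -0.8,"claw": 8},{"x": 38.8,"y": 13.1,"z": 7,"rx": 0,"ry": 0,"rz": -0.8,"claw": 8},{"x": 38.8,"y": 13.1,"z": 7,"rx": 0,"ry": 0,"rz": -0.8,"claw": 8}]'

```text
time: 7.05
tcp_pos: [0.5409, 0.2101, 0.1461]
ee_rot: [2.207, 2.235, 0.0]
contact_force: [-0.1, -0.4, 0.2]
finger_gap: 0.0801
gripper_force: 0.0
```

Run:
```python
from h import *
deltas([.5391,.2115,.0525],0.0148)
```

```text
tcp [0.5409 0.2101 0.1461] F [-0.14 -0.42  0.21] gap 0.0801 t 7.05 
tool axes
 [[-0.013  1.     0.001]
 [ 1.     0.013 -0.   ]
 [-0.     0.001 -1.   ]]
shift cm [ 0.15 -0.18  9.36]
rz -0.13 q7 -0.6792634961954855
```

>>> play_rows --commands '[{"x": 0,"y": -0.1,"z": 2,"rx": 0,"ry": 0,"rz": 0,"claw": 7},{"x": 0,"y": -0.1,"z": 4.5,"rx": 0,"ry": 0,"rz": 0,"claw": 7},{"x": 0,"y": -0.1,"z": 6.5,"rx": 0,"ry": 0,"rz": 0,"claw": 7},{"x": 0,"y": -0.1,"z": 8.2,"rx": 0,"ry": 0,"rz": 0,"claw": 7},{"x": 0,"y": -0.1,"z": 9,"rx": 0,"ry": 0,"rz": 0,"claw": 7},{"x": 0,"y": -0.1,"z": 9.3,"rx": 0,"ry": 0,"rz": 0,"claw": 7},{"x": 0,"y": -0.1,"z": 9.3,"rx": 0,"ry": 0,"rz": 0,"claw": 6},{"x": 0,"y": -0.1,"z": 9.3,"rx": 0,"ry": 0,"rz": 0,"claw": 5.5},{"x": 0,"y": -0.1,"z": 9.3,"rx": 0,"ry": 0,"rz": 0,"claw": 5}]'

```text
time: 7.8
tcp_pos: [0.5404, 0.2116, 0.0538]
ee_rot: [2.205, 2.236, 0.003]
contact_force: [-0.4, 0.6, -0.6]
finger_gap: 0.0538
gripper_force: 0.0
```

Run:
```python
from h import *
deltas([.5391,.2115,.0525],0.0148)
c=robot.capture("scene"); im=c["color"][170:290,310:470,::-1]
cv2.imwrite("pics/s2.png",cv2.resize(im,None,fx=5,fy=5,interpolation=cv2.INTER_CUBIC))
```

```text
tcp [0.5404 0.2116 0.0538] F [-0.38  0.62 -0.58] gap 0.0538 t 7.8 
tool axes
 [[-0.014  1.     0.002]
 [ 1.     0.014  0.001]
 [ 0.001  0.002 -1.   ]]
shift cm [-0.01 -0.13  0.13]
rz -0.05 q7 -0.7403554950823796
```

View pics/s2.png

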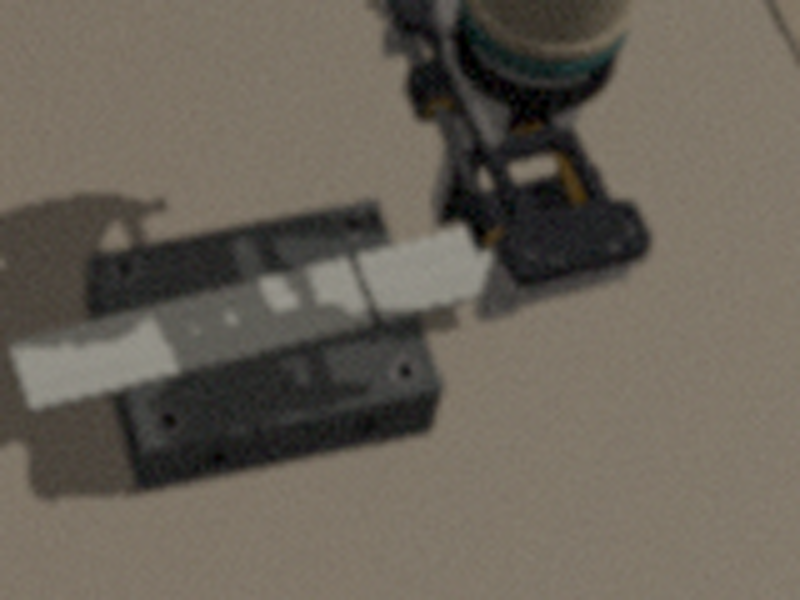

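The gripper straddles the bar's inner end; the pen line shows at crop (368,288). I lower 1 mm and grip.

>>> play_rows --commands '[{"x": 0,"y": -0.05,"z": 0.12,"rx": 0,"ry": 0,"rz": 0,"claw": 4.8},{"x": 0,"y": -0.05,"z": 0.12,"rx": 0,"ry": 0,"rz": 0,"claw": 4.5},{"x": 0,"y": -0.05,"z": 0.12,"rx": 0,"ry": 0,"rz": 0,"claw": 4.2},{"x": 0,"y": -0.05,"z": 0.12,"rx": 0,"ry": 0,"rz": 0,"claw": 4},{"x": 0,"y": -0.05,"z": 0.12,"rx": 0,"ry": 0,"rz": 0,"claw": 3.6},{"x": 0,"y": -0.05,"z": 0.12,"rx": 0,"ry": 0,"rz": 0,"claw": 3.4},{"x": 0,"y": -0.05,"z": 0.12,"rx": 0,"ry": 0,"rz": 0,"claw": 3.4},{"x": 0,"y": -0.05,"z": 0.12,"rx": 0,"ry": 0,"rz": 0,"claw": 3.4}]' --grip_force 35

```text
time: 8.52
tcp_pos: [0.539, 0.2113, 0.0514]
ee_rot: [2.205, 2.237, 0.0]
contact_force: [0.5, 0.2, 1.6]
finger_gap: 0.0395
gripper_force: 35.0
```

```bash
cat >> h.py <<'E'
def barfit(tag,p0):
    s=robot.sense(); T=[]
    for n in("scene","top"):
        c=robot.capture(n); T.append(c); pickle.dump(c,open(f"{n}{tag}.pkl","wb"))
    return T
E
python3 - <<'E'
from h import *
deltas([.54,.2116,.0525],0.0148)
E
```

```text
tcp [0.539  0.2113 0.0514] F [0.53 0.22 1.57] gap 0.0395 t 8.5167 
tool axes
 [[-0.014  1.     0.   ]
 [ 1.     0.014  0.   ]
 [ 0.     0.    -1.   ]]
shift cm [ 0.03  0.1  -0.11]
rz -0.03 q7 -0.7418625032440117
```

>>> play_rows --commands '[{"x": -0.5,"y": 0,"z": -0.05,"rx": 0,"ry": 0,"rz": 0.2,"claw": 3.4},{"x": -1.5,"y": 0,"z": -0.05,"rx": 0,"ry": 0,"rz": 0.5,"claw": 3.4},{"x": -2.5,"y": 0,"z": -0.05,"rx": 0,"ry": 0,"rz": 0.8,"claw": 3.4},{"x": -3.5,"y": 0,"z": -0.05,"rx": 0,"ry": 0,"rz": 1.1,"claw": 3.4},{"x": -4.5,"y": 0,"z": -0.05,"rx": 0,"ry": 0,"rz": 1.4,"claw": 3.4},{"x": -5.5,"y": 0,"z": -0.05,"rx": 0,"ry": 0,"rz": 1.7,"claw": 3.4},{"x": -6.5,"y": 0,"z": -0.05,"rx": 0,"ry": 0,"rz": 2,"claw": 3.4},{"x": -7.5,"y": 0,"z": -0.05,"rx": 0,"ry": 0,"rz": 2.3,"claw": 3.4},{"x": -8.5,"y": 0,"z": -0.05,"rx": 0,"ry": 0,"rz": 2.5,"claw": 3.4},{"x": -9.5,"y": 0,"z": -0.05,"rx": 0,"ry": 0,"rz": 2.8,"claw": 3.4},{"x": -10.5,"y": 0,"z": -0.05,"rx": 0,"ry": 0,"rz": 2.8,"claw": 3.4},{"x": -11.5,"y": 0,"z": -0.05,"rx": 0,"ry": 0,"rz": 2.8,"claw": 3.4},{"x": -12,"y": 0,"z": -0.05,"rx": 0,"ry": 0,"rz": 2.8,"claw": 3.4},{"x": -12,"y": 0,"z": -0.05,"rx": 0,"ry": 0,"rz": 2.8,"claw": 3.4},{"x": -12,"y": 0,"z": -0.05,"rx": 0,"ry": 0,"rz": 2.8,"claw": 3.4}]'

```text
time: 9.77
tcp_pos: [0.5406, 0.0902, 0.0517]
ee_rot: [2.26, 2.181, -0.002]
contact_force: [0.2, -0.7, -0.1]
finger_gap: 0.0395
gripper_force: 35.0
```

Run:
```python
from h import *
deltas([.5405,.0752,.052],-.034)
rows=[]
for n,(u,v) in zip(("scene","top"),((335,240),(330,225))):
    c=robot.capture(n); pickle.dump(c,open(f"{n}1.pkl","wb"))
    rows.append(cv2.resize(c["color"][v-30:v+30,u-80:u+80,::-1],None,fx=5,fy=5,interpolation=cv2.INTER_CUBIC))
cv2.imwrite("pics/z1.png",np.vstack(rows))
```

```text
tcp [0.5406 0.0902 0.0517] F [ 0.19 -0.7  -0.07] gap 0.0395 t 9.7667 
tool axes
 [[ 0.036  0.999 -0.   ]
 [ 0.999 -0.036 -0.001]
 [-0.001 -0.    -1.   ]]
shift cm [-1.5   0.05 -0.02]
rz -0.09 q7 -0.6148638568967851
```

View pics/z1.png

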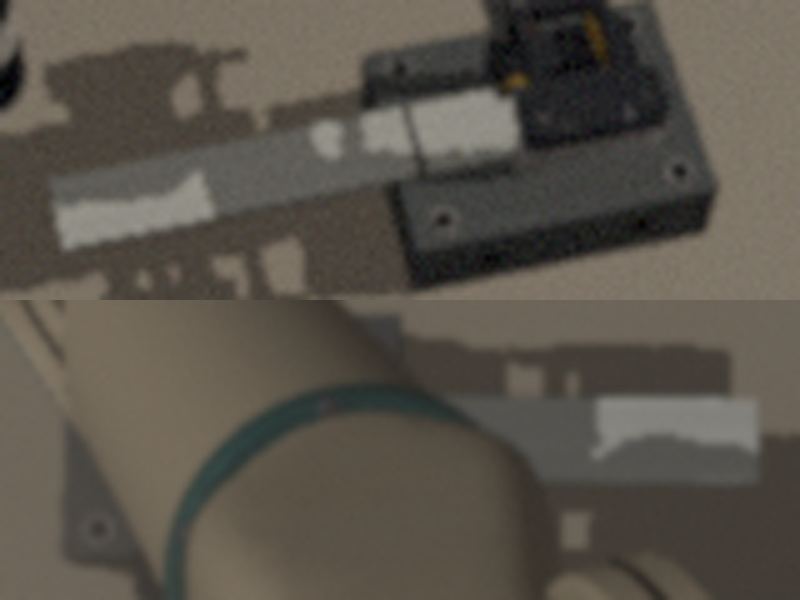

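The pen line runs (405,108)–(423,168) in the upper crop; the outer edge corners are at about (363,60) and (413,248). Converting those to a remaining distance.

Run:
```python
from h import *
c=pickle.load(open("scene1.pkl","rb"))
cv=lambda u:[(np.array(a)+.5)/5-.5+[255,210] for a in u]
e=ray(c,cv([(363,60),(413,248)]),.05); l=ray(c,cv([(405,108),(423,168)]),.056); b=ray(c,cv([(52,181),(505,88),(65,249),(515,158)]),.056)
print("edge",e,"\nline",l,"\nbar",b)
d=lambda v:np.degrees(np.arctan2(v[1],v[0]))
print("angles edge,line,bar",d(e[1]-e[0]),d(l[1]-l[0]),d(b[0]-b[1]),d(b[2]-b[3]), "edge len",np.linalg.norm(e[1]-e[0]))
n=np.array([-.034,-.9994]); m=l.mean(0)[:2]
print("to go", n@(e.mean(0)[:2]-m))
# block model edges projected (crop coords) for both estimates, and gradient-refined outer end
for p in([.5412,.0951,-1.60],[.542,.0951,-1.6097]):
    B=box(p,.16,.12,0,.05); print(((px(c,B)-[255,210]+.5)*5-.5)[[5,7]].round(0))
bm=robot.silhouettes(robot.capture("top"),"bar")
for r in bm[:1]:
    ys,xs=np.nonzero(r["pixels"]); print(xs.max(),ys[xs>xs.max()-2].mean())
t=pickle.load(open("top1.pkl","rb"))
oe=ray(t,[[250+758/5,195+(440-300)/5]],.056)[0]; print("outer end top",oe,"line from it",oe[1]+.185)
```

```text
edge [[0.48265859 0.02033514 0.05      ]
 [0.59542787 0.01444273 0.05      ]] 
line [[0.51981581 0.0321594  0.056     ]
 [0.55607634 0.03105871 0.056     ]] 
bar [[ 0.51387356 -0.15141362  0.056     ]
 [ 0.5219271   0.08529027  0.056     ]
 [ 0.55333089 -0.15317661  0.056     ]
 [ 0.56285604  0.07770583  0.056     ]]
angles edge,line,bar -2.9910949312538495 -1.738676833926499 -91.94866252975949 -92.36242036640839 edge len 0.11292311680279907
to go 0.014174286258439929
[[355.  56.]
 [413. 254.]]
[[356.  55.]
 [412. 255.]]
401 222.08333333333334
outer end top [ 0.53180367 -0.15469845  0.056     ] line from it 0.030301546264903584
```

>>> play_rows --commands '[{"x": -0.4,"y": 0,"z": 0,"rx": 0,"ry": 0,"rz": 0,"claw": 3.4},{"x": -0.9,"y": 0,"z": 0,"rx": 0,"ry": 0,"rz": 0,"claw": 3.4},{"x": -1.3,"y": 0,"z": 0,"rx": 0,"ry": 0,"rz": 0,"claw": 3.4},{"x": -1.47,"y": 0,"z": 0,"rx": 0,"ry": 0,"rz": 0,"claw": 3.4},{"x": -1.47,"y": 0,"z": 0,"rx": 0,"ry": 0,"rz": 0,"claw": 3.4},{"x": -1.47,"y": 0,"z": 0,"rx": 0,"ry": 0,"rz": 0,"claw": 3.4},{"x": -1.47,"y": 0,"z": 0,"rx": 0,"ry": 0,"rz": 0,"claw": 3.4}]'

```text
time: 10.55
tcp_pos: [0.5403, 0.0759, 0.0518]
ee_rot: [2.259, 2.182, -0.001]
contact_force: [0.2, -1.8, 0.3]
finger_gap: 0.0391
gripper_force: 35.0
```

Run:
```python
from h import *
deltas([.5405,.0752,.052],-.034)
c=robot.capture("scene"); pickle.dump(c,open("scene2.pkl","wb")); u,v=330,240
cv2.imwrite("pics/z2.png",cv2.resize(c["color"][v-30:v+30,u-40:u+40,::-1],None,fx=10,fy=10,interpolation=cv2.INTER_CUBIC))
B=box([.5415,.0951,-1.605],.16,.12,0,.05); print(((px(c,B)-[290,210]+.5)*10-.5)[[5,7]].round(0))
```

```text
tcp [0.5403 0.0759 0.0518] F [ 0.18 -1.81  0.35] gap 0.0391 t 10.55 
tool axes
 [[ 0.035  0.999  0.   ]
 [ 0.999 -0.035 -0.001]
 [-0.001  0.    -1.   ]]
shift cm [-0.07  0.02 -0.02]
rz -0.05 q7 -0.5936223092819626
[[361. 111.]
 [475. 509.]]
```

View pics/z2.png

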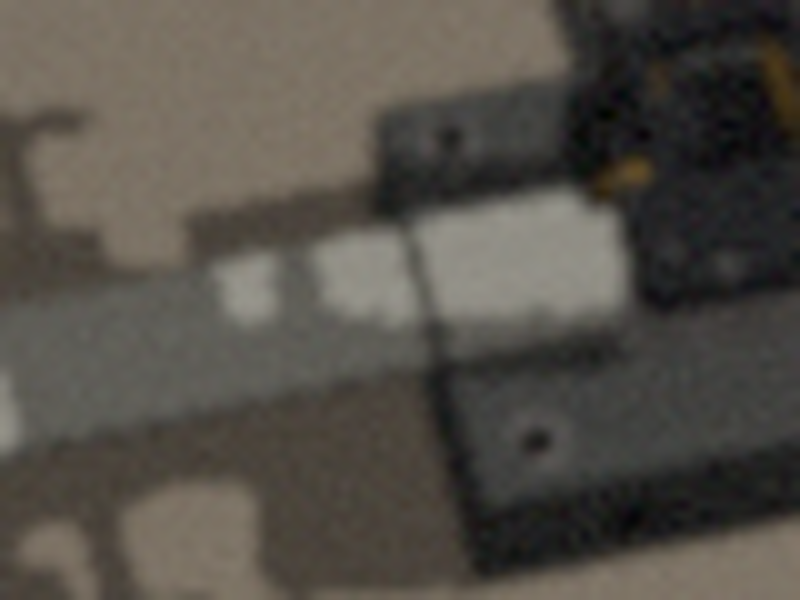

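The line runs (405,225)–(437,355), close to the edge; the dark strip left of the top face is the outer face. I'll settle the edge with an intensity profile.

Run:
```python
from h import *
c=pickle.load(open("scene2.pkl","rb")); c0=pickle.load(open("scene0.pkl","rb"))
p=[.5415,.0951,-1.605]; n=np.array([np.cos(p[2]),np.sin(p[2])]); t=np.array([-n[1],n[0]])
B=box(p,.16,.12,0,.05); print("proj bottom corners",((px(c,B)-[290,210]+.5)*10-.5)[[4,6]].round(0))
g=lambda c:cv2.cvtColor(c["color"],cv2.COLOR_RGB2GRAY).astype(np.float32)
def prof(c,s,vs,z):
    out=0
    for v in vs:
        P=np.array([[*(np.array(p[:2])+n*(.08+a)+t*v),z] for a in s]); q=px(c,P).astype(np.float32)
        out=out+cv2.remap(g(c),q[None,:,0],q[None,:,1],cv2.INTER_LINEAR)[0]
    return out/len(vs)
s=np.arange(-.02,.0301,.002)
print("s mm",(s*1000).round(0))
print("edge far",prof(c,s,np.linspace(.03,.055,12),.05).round(0))
print("edge far t0",prof(c0,s,np.linspace(.03,.055,12),.05).round(0))
print("edge near",prof(c,s,np.linspace(-.055,-.03,12),.05).round(0))
print("edge near t0",prof(c0,s,np.linspace(-.055,-.03,12),.05).round(0))
print("line",prof(c,s,np.linspace(-.015,.015,14),.056).round(0))
t0=pickle.load(open("top0.pkl","rb"))
for v in((.03,.055),(-.055,-.03)): print("top edge t0",prof(t0,s,np.linspace(*v,12),.05).round(0))
```

```text
proj bottom corners [[359. 209.]
 [469. 598.]]
s mm [-20. -18. -16. -14. -12. -10.  -8.  -6.  -4.  -2.  -0.   2.   4.   6.
   8.  10.  12.  14.  16.  18.  20.  22.  24.  26.  28.  30.]
edge far [65. 66. 67. 68. 67. 66. 65. 63. 54. 42. 32. 33. 45. 57. 66. 69. 69. 69.
 69. 69. 69. 70. 69. 69. 68. 69.]
edge far t0 [61. 62. 64. 64. 63. 62. 61. 58. 51. 39. 29. 30. 42. 54. 61. 64. 65. 65.
 64. 64. 65. 65. 64. 64. 65. 64.]
edge near [50. 53. 56. 58. 58. 54. 52. 50. 48. 53. 64. 77. 86. 92. 95. 97. 98. 97.
 96. 96. 95. 96. 97. 97. 97. 96.]
edge near t0 [58. 62. 66. 66. 64. 61. 61. 58. 52. 52. 60. 72. 82. 88. 90. 91. 91. 91.
 90. 90. 90. 92. 92. 91. 91. 91.]
line [135. 134. 133. 133. 133. 132. 130. 122. 104.  90.  98. 116. 125. 129.
 128. 125. 124. 124. 122. 121. 117. 109. 100.  94.  92.  93.]
top edge t0 [60. 61. 63. 65. 65. 62. 60. 59. 58. 58. 60. 66. 69. 70. 71. 72. 72. 73.
 73. 73. 72. 73. 73. 74. 76. 77.]
top edge t0 [57. 58. 61. 63. 62. 60. 59. 58. 54. 52. 54. 58. 60. 60. 60. 60. 60. 60.
 60. 60. 60. 60. 60. 60. 60. 60.]
```

Run:
```python
from h import *
C=[robot.capture(n) for n in("scene","top")]
for c in C: print([(r["p"],r["pixel"]) for r in robot.find_in(c,"can")[:1]], px(c,[[.411,-.176,.08]]))
s=robot.sense(); print(s["tcp_pos"],s["gripper_force"],s["finger_gap"])
print(robot.sign_off())
```

```text
[(0.77, [248.3, 211.8])] [[246.54927237 209.82127396]]
[(0.58, [420.5, 270.6])] [[414.08290607 273.83515958]]
[0.54013688 0.07616648 0.05175353] 35.000481605529785 0.03923816043964472
the job is handed in; nothing more can be done
None
```

I handed the job in with the can upright about 130 mm to the side of the block's centre line and the bar slid out and still gripped at 35 N. By the two cameras the pen line is within about 2 mm of the block's outer edge and the bar within about 1° of square. I did not see the judge's verdict.

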